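# Pull out the sander's accessory tray and clamp it

## Robot

A 7-joint arm with a two-finger parallel gripper is mounted at the origin on the work surface. World frame = base frame: x ahead of the robot, y to its left, z up, the work surface at z = 0. Lengths are in m, angles in rad, forces in N, time in s.
With the tool pointing down it reaches from about 0.425 to 0.925 m from the base axis. Payload 6.8 kg.
Tool frame: the origin (TCP) lies midway between the tips of the shut fingers; the grasp point (between the pads) lies 19 mm behind it; z points along the fingers, y is the line along which they close (so a half turn about z gives the same grasp; the last joint's range is limited). The gripper opens to 85 mm and grips with 20 to 120 N. Pads are 22 mm wide; open, the fingers measure 114 mm over their backs; the gripper's body (76 mm by 85 mm) begins 54 mm behind the grasp point. The pads swing forward as they close: fully open they stand 13 mm farther back than shut.
Start: joints at [-1.35, 0.477, 0.022, 1.555, -0.011, 1.109, -0.083], TCP at [0.218, 0.639, 0.231] pointing down, gripper open.
Joint ranges: [-2.96, 2.96], [-0.34, 2.1], [-1.41, 1.46], [0.24, 2.44], [-1.37, 4.51], [0.17, 1.92], [-2.96, 2.96]. Speed limits (rad/s): [2.39, 2.39, 3.14, 3.14, 3.14, 3.14, 3.14].

## Interface

Orientations are given as a unit quaternion [w, x, y, z].
In Python, from station import * gives the robot as it stands. The module is installed in compiled form; this text tells all that it offers.
- The arm moves only by the shell command python3 -m jog 'ROWS' [OPENING] [FORCE]. ROWS is JSON, a list of rows, each an object of numbers: "x", "y", "z": the shift along the tool's x, y, z in m; "ax", "ay", "az": the turn, a rotation vector about the tool's x, y, z in rad. In form: [{"x": .., "y": .., "z": .., "ax": .., "ay": .., "az": ..}, ...]. A call has 1 to 12 rows; each row is the pose to reach, as a shift and turn from the pose commanded when the call began, along the tool's axes at that moment; what a row does not reach only later rows make up. A row lasts 1/10 s, in which the tool goes at most 50 mm and 8.59 degrees, less where a joint would pass 70% of its speed; a pose out of reach is approached as far as the arm can. A call with a gripper value outside its range is refused whole. OPENING is the opening, from 0 (shut) to 1 (fully open), set as the call begins (- or left out, the last holds). The fingers move at their own pace and stop on an object; FORCE is the grip in N (left out, the last holds). Time passes only in rows, so rows that repeat a pose let the fingers close. It gives the time, the measured TCP pose, the force, the opening and the grip force at its end, in the units of the state.
- get_obs(): the state, without advancing time (a new reading comes with each control period).
- read_camera(name): name is "side" or "top" or "wrist"; returns the picture (400x640x3 uint8, red, green, blue); there is no depth.
- camera_params(name): a dict with "K" (3x3 intrinsics, pixels), "D" ([k1, k2, p1, p2, k3] as OpenCV has them; the pictures are not rectified), "origin" and "attitude" of the camera in the world. Camera axes: x right, y up, looking along -z (the intrinsics and any distortion apply to the point x, -y, -z); pixel columns grow to the right and rows downward; lengths in m; the calibration is good to about 2 mm. A picture is of the moment at which its call begins: read the wrist's pose just before it. camera_params takes no time and is no camera call; for the wrist camera it gives the pose at the moment of the call.
- hand_in(): hands the job in; it is judged then, once.
The state is a dict: "t": time; "q": joint angles; "joint_vel": joint speeds; "joint_torque": joint torques, N m; "eef_pos": TCP position; "tool_rot": TCP orientation; "contact_force": force on the tool from outside, world axes, zero at the start; "torque": the same for the moment, N m; "gripper_width": opening from 0.0 (shut) to 1.0 (fully open); "grasp_force": force on a finger pad.
Only numpy, scipy, OpenCV 4.12 (cv2) and the standard library are available. Lean on these libraries where they do the work, as an engineer would, in place of code of your own. Each camera call takes 0.05 s, during which the arm holds its last target. There are 200 camera calls.

## Task

Pull the accessory tray of the bench sander out by its handle, all the way to its stop. Then, with the tray out, turn the clamp knob on the sloping panel clockwise as far as it goes, so that the tray is locked open, and let go. Leave the other things on the bench where they are.

Things in the scene. Friction and masses are not known exactly. Their poses are not given: they have to be found in the camera images.
- tray (a joint): Pull-out accessory tray of the bench sander's cabinet, slide joint, m: 0 fully in, 0.130 at its outer stop; it starts 0 to 25 mm out. It slides level towards the cabinet's front, with about 2 to 4 N of friction, stays where it is left, and is not sprung.
- tray_pull (a point): Middle of the upright grip bar of the tray's steel D pull, 88 mm above the bench; it moves with the tray. Bar: round, 12 mm thick, 68 mm tall between its two level legs, 39 mm clear in front of the grey tray front. Axes: x level into the cabinet (pull towards -x), y to the left as seen facing the front, z up. Under an overhang (see deck_edge): take it tilted about 40 degrees, from the front.
- deck_edge (a point): Middle of the lower front edge of the dark deck, which overhangs the tray front by 37 mm, 165 mm above the bench: 77 mm above the closed tray's pull point and 8 mm behind its bar, so a gripper pointing straight down at the closed tray's bar strikes it. Fixed to the sander, axes as the sander's.
- clamp (a joint): Clamp knob of the tray, hinge, rad: grows as the knob is turned clockwise (seen looking at its face); 0 is loose, 1.40 is its hard stop, tight. Starts between 0 and 0.4. About 0.05 N m of friction; stays where left. Turning it does not noticeably change how the tray slides.
- clamp_grip (a point): On the clamp knob's axis, in its bar grip, 230 mm above the bench, left end (facing it) of the sloping panel. Black bar 14 mm thick, 42 long, its top 7 mm beyond this point, the 44 mm disc below it 23 mm under. The low round dial at the other end is not it. Axes: z out of the panel, leaning 0.61 rad from vertical to the front; x along the bar, y across it; they turn with the knob (negatively about z).
- sander: Bench sander, fixed: grey cabinet 240 deep (x), 270 wide (y), deck at 180 mm, round table at 232 mm, upright spindle to 325 mm at its middle. Origin on the bench under the cabinet's centre; x from front to back, y to the left as seen facing the front, z up. Closed tray's front is 120 mm in front of the origin, its bar 165 mm.
- battery: Bystander: black tool battery, 75 x 65 x 62 mm, on the bench. Origin under its middle.
- screwdriver: Bystander: screwdriver lying flat on the bench across the front of the sander, some 40 mm or more beyond where the opened pull ends, 190 mm long along its x. Origin under its middle.
- screw_jar: Bystander: closed glass jar, 48 mm across, 70 mm high, standing on the left rear corner of the sander's deck. Origin under its middle.
- glue: Bystander: glue bottle, 56 mm across, 170 mm high. Origin under its middle.
- wrench: Bystander: wrench lying on the bench, 190 mm long along its x. Origin under its middle.
- parts_bin: Bystander: open blue parts bin, 130 x 100 x 55 mm. Origin under its middle.
- spare_drum: Bystander: spare sanding drum, 36 mm across and 60 mm high, standing on the right rear corner of the sander's deck. Origin under its middle.

How it is judged:
On the way, in this order (a step that is already met when the one before it is completed fails the run):
1. the tray is out at its stop while the knob is still loose (value of joint tray above 0.124 m and value of joint clamp below 0.6 rad), for 0.2 s.
2. the knob is turned tight with the tray out (value of joint clamp above 1.2 rad and value of joint tray above 0.122 m), for 0.2 s.
At the end, for the whole second after the job is handed in: The tray is still out within 8 mm of its 130 mm stop, the clamp knob is turned clockwise to within 0.2 rad of its stop at 1.40 rad, both are at rest and let go (all of step 2 and velocity of joint tray between -0.01 and 0.01 m/s and velocity of joint clamp between -0.05 and 0.05 rad/s); the robot touches nothing.
It fails at once if a bystander is moved more than 30 mm from its place (distance of any of battery, screwdriver, screw_jar, glue, wrench, parts_bin, spare_drum from where it was at the start of the episode above 0.03 m).
It also fails if it takes over 53 s, if anything falls off the work surface, if the arm or the gripper's body presses on something with over 40 N, if the wrist force passes 120 N, or if a joint passes its speed limit or range.

## Working session

There is one attempt and no reset: what is moved stays moved. The work goes in short steps, Python scripts to look and compute and a shell command to move; the robot and the scene stay as the last step left them, time stands still between calls to the robot, and variables do not carry over. Pictures are saved under pics/ and viewed, at most 10 in all, crops included, and the job is handed in when it is done.

```bash
mkdir -p pics
cat > h.py <<'E'
from station import *
import numpy as np, cv2, json
from scipy.spatial.transform import Rotation as R
def rot(q): 
    q=np.array(q,float)
    return R.from_quat([q[1],q[2],q[3],q[0]]).as_matrix() if q.size==4 else q.reshape(3,3)
def ray(p,uv):
    K=np.array(p["K"],float);D=np.array(p["D"],float)
    n=cv2.undistortPoints(np.array([[uv]],float),K,D)[0,0]
    d=rot(p["attitude"])@np.array([n[0],-n[1],-1.]);return np.array(p["origin"]),d/np.linalg.norm(d)
def onz(p,uv,z):
    o,d=ray(p,uv);return o+d*(z-o[2])/d[2]
def tri(rs):
    A=np.zeros((3,3));b=np.zeros(3)
    for o,d in rs:
        P=np.eye(3)-np.outer(d,d);A+=P;b+=P@o
    x=np.linalg.solve(A,b);return x,[np.linalg.norm((np.eye(3)-np.outer(d,d))@(x-o)) for o,d in rs]
def proj(p,X):
    Rm=rot(p["attitude"]);c=Rm.T@(np.array(X)-np.array(p["origin"]));c=c*[1,-1,-1]
    return cv2.projectPoints(c.reshape(1,1,3),np.zeros(3),np.zeros(3),np.array(p["K"],float),np.array(p["D"],float))[0].ravel()
E
python3 - <<'E'
from h import *
np.set_printoptions(precision=4,suppress=True)
o=get_obs();print(o)
ims=[]
for n in("top","side"):
    p=camera_params(n);print(n,p);im=read_camera(n)[...,::-1];cv2.imwrite(f"pics/{n}0.png",im)
E
```

```text
{'t': 0.0, 'q': array([-1.3501,  0.4778,  0.0223,  1.5564, -0.0115,  1.1093, -0.0831]), 'joint_vel': array([-0.0007, -0.0002,  0.0003,  0.0008, -0.0002,  0.0008, -0.0014]), 'joint_torque': array([  0.0003, -59.6457,   1.6075, -28.12  ,   0.0123,   0.0093,
        -0.    ]), 'eef_pos': array([0.2178, 0.6383, 0.2303]), 'tool_rot': array([-0.0001,  0.1637,  0.9865, -0.0009]), 'contact_force': array([-0.4356,  0.7376,  0.179 ]), 'torque': array([ 0.0244, -0.021 ,  0.0146]), 'grasp_force': 0.0, 'gripper_width': 0.9965479636489915}
top {'K': array([[463.2733,   0.    , 325.2794],
       [  0.    , 463.2733, 202.9952],
       [  0.    ,   0.    ,   1.    ]]), 'D': array([-0.0978,  0.    ,  0.    ,  0.    ,  0.    ]), 'origin': array([0.2474, 0.0151, 1.4843]), 'attitude': array([ 0.7122,  0.0773, -0.0798, -0.6931])}
side {'K': array([[387.0637,   0.    , 313.8658],
       [  0.    , 387.0637, 192.0773],
       [  0.    ,   0.    ,   1.    ]]), 'D': array([-0.0547,  0.    ,  0.    ,  0.    ,  0.    ]), 'origin': array([ 0.2562, -0.7021,  0.9696]), 'attitude': array([ 0.9127,  0.3642, -0.0638, -0.1738])}
```

View pics/top0.png

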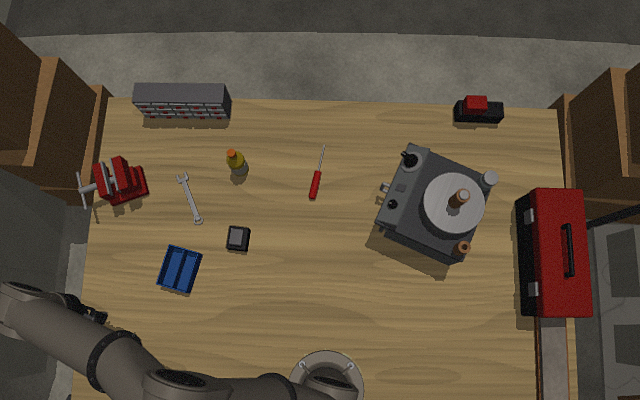

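View pics/side0.png

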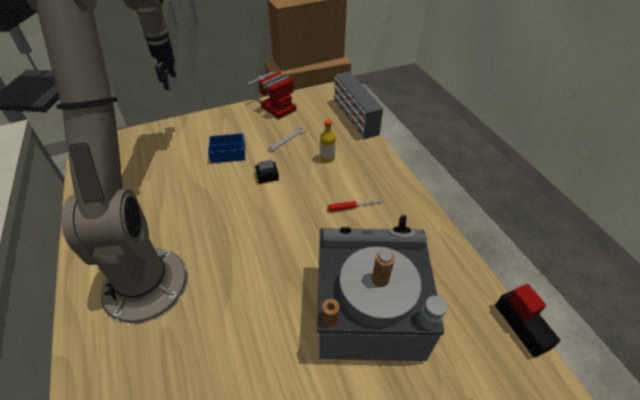

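Run:
```python
from h import *
a=cv2.imread("pics/top0.png")[137:272,365:500];b=cv2.imread("pics/side0.png")[205:340,310:445]
im=np.hstack([cv2.resize(x,(400,400),interpolation=cv2.INTER_CUBIC) for x in(a,b)])
im=np.clip(im.astype(float)*1.6,0,255).astype(np.uint8)
cv2.imwrite("pics/crop0.png",im)
np.set_printoptions(precision=4,suppress=True)
p=camera_params("top");q=camera_params("side")
print("spindle",onz(p,(462,196),.325),onz(q,(386,257),.325),"table",onz(p,(454,205),.232))
for uv in[(415,145),(378,235)]:print(onz(p,uv,.18))
print("knob",onz(p,(410,158),.23))
```

```text
spindle [ 0.5385 -0.3406  0.325 ] [ 0.54  -0.35   0.325] table [ 0.5353 -0.3454  0.232 ]
[ 0.728  -0.2491  0.18  ]
[ 0.4535 -0.1382  0.18  ]
knob [ 0.6698 -0.2238  0.23  ]
```

View pics/crop0.png

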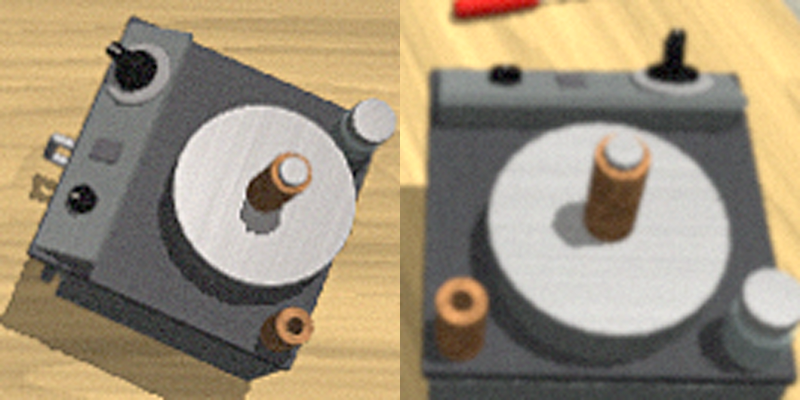

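```bash
cat >> h.py <<'E'
np.set_printoptions(precision=4,suppress=True)
def tool(yaw,tilt,toback=True,turn=0):
    """tool rotation: z down tilted into sander +x, y along sander y, then turned about own z"""
    xs=np.array([np.cos(yaw),np.sin(yaw),0]);ys=np.array([-np.sin(yaw),np.cos(yaw),0])
    z=-np.cos(tilt)*np.array([0,0,1])+np.sin(tilt)*xs
    M=np.c_[np.cross(ys,z),ys,z];return M@R.from_rotvec([0,0,turn]).as_matrix()
def delta(P,M):
    o=get_obs();A=rot(o["tool_rot"]);d=A.T@(np.array(P)-o["eef_pos"])
    print("d",d,"rv",R.from_matrix(A.T@M).as_rotvec(),"rows",np.linalg.norm(d)/.05)
E
python3 - <<'E'
from h import *
p=camera_params("top")
s=400/135
f=lambda u,v:(365+u/s,137+v/s)
a=onz(p,f(130,17),.185);b=onz(p,f(30,258),.185);print(a,b,np.linalg.norm(a-b))
v=a-b;yaw=np.arctan2(v[1],v[0])-np.pi/2;print("yaw",yaw)
v=onz(p,f(192,35),.25)-onz(p,f(88,278),.25);print(np.linalg.norm(v),np.arctan2(v[1],v[0])-np.pi/2)
pl=onz(p,f(55,150),.12);print("pull",pl)
c=np.array([.537,-.345]);xs=np.array([np.cos(yaw),np.sin(yaw)]);ys=np.array([-xs[1],xs[0]])
print("closed pull",c-.165*xs, "rel pull",(pl[:2]-c)@xs,(pl[:2]-c)@ys)
k=onz(p,f(138,72),.21);print("knob",k,(k[:2]-c)@xs,(k[:2]-c)@ys)
M=tool(yaw,.7);P=np.r_[c-.18*xs,.088]+.019*M[:,2]-.2*M[:,2];print(P,M);delta(P,M)
w=camera_params("wrist");o=get_obs();A=rot(o["tool_rot"])
print("cam in tool",A.T@(w["origin"]-o["eef_pos"]),A.T@rot(w["attitude"]),w["K"],w["D"])
E
```

```text
[ 0.7327 -0.2298  0.185 ] [ 0.484  -0.1293  0.185 ] 0.2683081124545045
yaw -1.9548227080312324
0.25814724224292845 -1.975657431410767
pull [ 0.6093 -0.162   0.12  ]
closed pull [ 0.5988 -0.192 ] rel pull -0.19678115410304006 -0.0014949757866580034
knob [ 0.6667 -0.232   0.21  ] -0.1533600524592334 0.0778645706371619
[ 0.6481 -0.07    0.2264] [[ 0.2866  0.9272 -0.2414]
 [ 0.7091 -0.3747 -0.5973]
 [-0.6442  0.     -0.7648]]
d [-0.636  -0.5315  0.0049] rv [ 0.5657 -0.5349  1.5531] rows 16.576522670455667
cam in tool [ 0.0678 -0.0006 -0.1428] [[-0.0004  0.9631  0.2692]
 [ 1.      0.0008 -0.0014]
 [-0.0015  0.2692 -0.9631]] [[303.355    0.     318.8462]
 [  0.     303.355  200.4463]
 [  0.       0.       1.    ]] [-0.0104  0.      0.      0.      0.    ]
```

```bash
python3 -m jog '[{"x":-0.03,"y":-0.02,"z":-0.04,"az":0.1},{"x":-0.07,"y":-0.05,"z":-0.07,"az":0.22},{"x":-0.11,"y":-0.08,"z":-0.09,"az":0.34},{"x":-0.15,"y":-0.11,"z":-0.1,"az":0.46},{"x":-0.19,"y":-0.14,"z":-0.1,"az":0.58},{"x":-0.23,"y":-0.17,"z":-0.1,"az":0.7},{"x":-0.27,"y":-0.2,"z":-0.1,"az":0.82},{"x":-0.31,"y":-0.23,"z":-0.1,"az":0.94},{"x":-0.35,"y":-0.26,"z":-0.1,"az":1.06},{"x":-0.39,"y":-0.29,"z":-0.1,"az":1.18},{"x":-0.43,"y":-0.33,"z":-0.1,"az":1.3},{"x":-0.47,"y":-0.36,"z":-0.1,"az":1.4}]' 1 40
python3 - <<'E'
from h import *
yaw=-1.96;c=np.array([.537,-.345]);xs=np.array([np.cos(yaw),np.sin(yaw)])
M=tool(yaw,.7);P=np.r_[c-.185*xs,.088]+.019*M[:,2]-.2*M[:,2];print(get_obs()["q"]);delta(P,M)
E
```

```text
[-1.3501  0.4777  0.0224  1.5563 -0.0115  1.1093 -0.0831]
d [-0.6378 -0.5266  0.0049] rv [ 0.5674 -0.5338  1.558 ] rows 16.542113326293226validation failed for argument at $[0]...
```

```bash
python3 -m jog '[{"x":-0.03,"y":-0.02,"z":-0.04,"ax":0,"ay":0,"az":0.1},{"x":-0.07,"y":-0.05,"z":-0.07,"ax":0,"ay":0,"az":0.22},{"x":-0.11,"y":-0.08,"z":-0.09,"ax":0,"ay":0,"az":0.34},{"x":-0.15,"y":-0.11,"z":-0.1,"ax":0,"ay":0,"az":0.46},{"x":-0.19,"y":-0.14,"z":-0.1,"ax":0,"ay":0,"az":0.58},{"x":-0.23,"y":-0.17,"z":-0.1,"ax":0,"ay":0,"az":0.7},{"x":-0.27,"y":-0.2,"z":-0.1,"ax":0,"ay":0,"az":0.82},{"x":-0.31,"y":-0.23,"z":-0.1,"ax":0,"ay":0,"az":0.94},{"x":-0.35,"y":-0.26,"z":-0.1,"ax":0,"ay":0,"az":1.06},{"x":-0.39,"y":-0.29,"z":-0.1,"ax":0,"ay":0,"az":1.18},{"x":-0.43,"y":-0.33,"z":-0.1,"ax":0,"ay":0,"az":1.3},{"x":-0.47,"y":-0.36,"z":-0.1,"ax":0,"ay":0,"az":1.4}]' 1 40
python3 - <<'E'
from h import *
yaw=-1.96;c=np.array([.537,-.345]);xs=np.array([np.cos(yaw),np.sin(yaw)])
M=tool(yaw,.7);P=np.r_[c-.185*xs,.088]+.019*M[:,2]-.2*M[:,2];print(get_obs()["q"]);delta(P,M)
E
```

```text
t: 1.3
eef_pos: [0.5349, 0.1632, 0.3312]
tool_rot: [-0.0, 0.762, 0.647, -0.0]
contact_force: [0.5, -0.1, -0.6]
gripper_width: 1.002
grasp_force: 0.0
[-0.837   0.2137  0.5159  1.7353 -0.1119  1.222  -0.4552]
d [-0.2072  0.1522  0.1047] rv [ 0.0789 -0.697   0.2174] rows 5.552136781208451
```

```bash
python3 -m jog '[{"x":-0.03,"y":0.02,"z":0.015,"ax":0.01,"ay":-0.1,"az":0.03},{"x":-0.06,"y":0.04,"z":0.03,"ax":0.02,"ay":-0.2,"az":0.06},{"x":-0.09,"y":0.065,"z":0.045,"ax":0.03,"ay":-0.3,"az":0.1},{"x":-0.12,"y":0.09,"z":0.06,"ax":0.045,"ay":-0.4,"az":0.13},{"x":-0.15,"y":0.11,"z":0.075,"ax":0.055,"ay":-0.5,"az":0.16},{"x":-0.18,"y":0.13,"z":0.09,"ax":0.07,"ay":-0.6,"az":0.19},{"x":-0.207,"y":0.152,"z":0.105,"ax":0.079,"ay":-0.697,"az":0.217},{"x":-0.207,"y":0.152,"z":0.105,"ax":0.079,"ay":-0.697,"az":0.217},{"x":-0.207,"y":0.152,"z":0.105,"ax":0.079,"ay":-0.697,"az":0.217}]'
python3 - <<'E'
from h import *
o=get_obs();print(o["q"],o["joint_vel"])
cv2.imwrite("pics/w1.png",read_camera("wrist")[...,::-1])
w=camera_params("wrist");np.savez("w1.npz",**w)
yaw=-1.96;c=np.array([.537,-.345]);xs=np.array([np.cos(yaw),np.sin(yaw)]);ys=np.array([-xs[1],xs[0]])
for t in(0,.0125,.025):print(t,[proj(w,np.r_[c-(.165+t)*xs,.088+h]) for h in(-.034,0,.034)])
print("deck",proj(w,np.r_[c-.157*xs,.165]),"knob",proj(w,np.r_[c-.15*xs+.08*ys,.23]))
E
```

```text
t: 2.2
eef_pos: [0.6517, -0.063, 0.2248]
tool_rot: [0.191, 0.779, 0.525, -0.285]
contact_force: [-0.1, 0.5, -0.1]
gripper_width: 1.001
grasp_force: 0.0
[-0.6703  0.7595  0.6788  1.4746  0.177   1.37   -0.5118] [-0.0145 -0.0689  0.0072 -0.0105  0.0018  0.001   0.0031]
0 [array([318.6367, 170.5368]), array([318.5839, 193.2942]), array([318.525, 218.701])]
0.0125 [array([318.6809, 163.6993]), array([318.629 , 186.7606]), array([318.5709, 212.5962])]
0.025 [array([318.7277, 156.4569]), array([318.677 , 179.8167]), array([318.6199, 206.0836])]
deck [318.4119 258.6026] knob [404.21   327.0408]
```

View pics/w1.png

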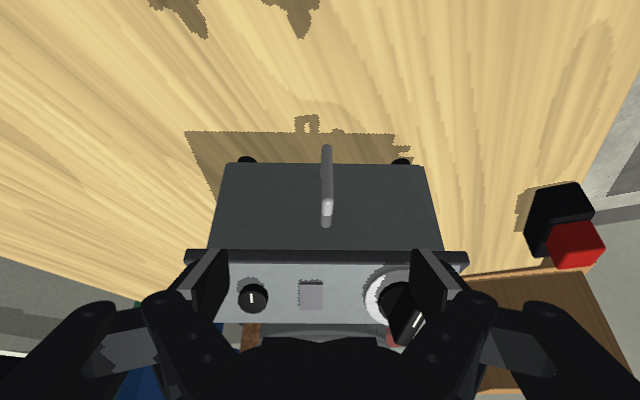

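Run:
```python
from h import *
im=cv2.imread("pics/w1.png");g=cv2.cvtColor(im,cv2.COLOR_BGR2GRAY)
print("col260",g[238:272,260],"col400",g[238:272,400])
for r in(150,160,175,190,200,205,212,220):print(r,g[r,314:340])
print("c327",g[138:232,327])
print("row255",g[255,175:200],g[255,455:480])
```

```text
col260 [ 61  61  60  61  61  61  61  61  61  61  63  42  33  34  35  37  37  37
  38  38  39  40  48  59  71  96 155 152 152 151 153 152 151 151] col400 [ 65  66  65  64  64  64  63  64  63  63  64  65  65  31  35  34  34  33
  34  36  36  36  35  37  41  44  56  95  90  72  74  80 110 112]
150 [123 123 123 122 123 123 126  96  75  79  81  80  82  84  89  92  93  92
 113 121 121 122 123 125 126 123]
160 [125 123 122 120 119 121 116  89  77  79  81  82  82  85  87  91  92  93
 112 123 127 127 124 121 121 121]
175 [62 62 63 61 61 60 78 84 81 79 82 82 83 83 86 88 92 95 90 73 64 66 66 65
 65 65]
190 [62 62 61 62 63 63 63 71 77 80 81 81 82 83 85 89 92 93 96 76 62 64 64 64
 65 64]
200 [ 62  63  62  62  62  61  61  72  97 116 128 138 146 154 153 151 150 145
 136 100  67  63  63  63  63  63]
205 [ 62  62  63  61  62  62  58  89 125 150 167 181 188 191 193 194 189 178
 158  99  58  62  62  64  63  62]
212 [ 60  61  62  62  62  61  61 102 136 158 175 186 190 191 193 192 183 168
 106  58  60  61  62  61  62  62]
220 [ 61  61  61  61  61  60  73  95 106 113 117 117 116 114 115 111 103  78
  62  60  62  63  61  61  62  63]
c327 [120 120 120 120 122 124  85  80  85  85  85  84  84  84  84  84  83  84
  84  84  85  84  85  83  84  83  85  84  84  84  84  83  83  83  84  84
  82  83  83  84  83  83  83  84  83  83  84  83  83  83  83  84  83  83
  82  83  83  82  82  94 114 138 154 164 203 220 194 191 191 165 193 192
 191 192 191 191 192 196 110 114 115 116 114 115 116 115 114 115 115 107
  58  61  61  63]
row255 [197 197 197 198 199 199 201 202 195 133  25  36  37  37  35  36  38  39
  38  37  37  37  38  37  36] [ 36  36  35  34  36  36  35  37  34  36  34  30  54 181 185 180 176 173
 169 169 170 174 175 177 179]
```

Run:
```python
from h import *
im=cv2.imread("pics/w1.png")
cv2.imwrite("pics/w1c.png",cv2.resize(im[135:350,170:480],None,fx=2.5,fy=2.5,interpolation=cv2.INTER_CUBIC))
```

```text
(no output)
```

View pics/w1c.png

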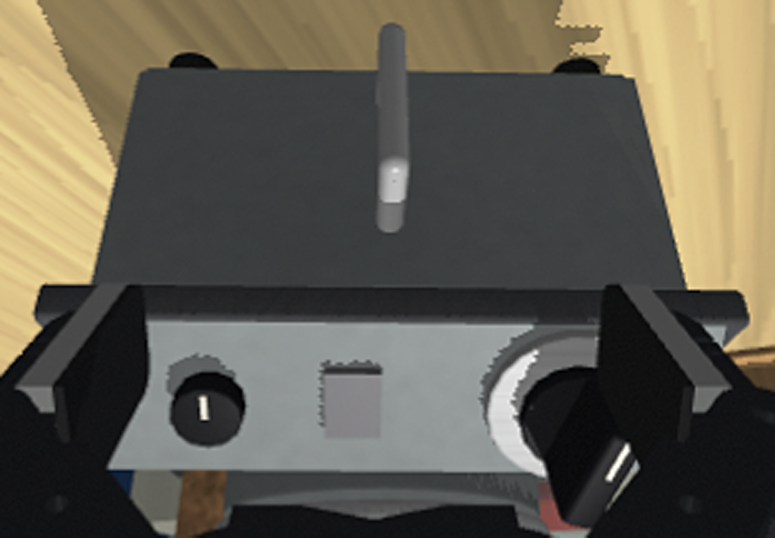

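Run:
```python
from h import *
w=dict(np.load("w1.npz"))
a=onz(w,(185,248.5),.165);b=onz(w,(467,252.5),.165)
v=b-a;print(a,b,np.linalg.norm(v));yaw=np.arctan2(v[1],v[0])-np.pi/2
m=(a+b)/2;xs=np.array([np.cos(yaw),np.sin(yaw)]);ys=np.array([-xs[1],xs[0]]);c=m[:2]+.157*xs
print("yaw",yaw,"centre",c)
P={"bar top front":(326.5,198,.128),"bar bot":(327,144.5,.048),"leg root":(326,228,.128)}
for k,(u,v_,z) in P.items():
    X=onz(w,(u,v_),z)[:2]-c;print(k,X@xs,X@ys)
for t in(.015,.02,.025):print(t,[proj(w,np.r_[c-(.165+t+.006)*xs,z])for z in(.048,.122)])
for (u,v_) in((398,300),(415,318)):
    X=onz(w,(u,v_),.23)[:2]-c;print("knob?",X@xs,X@ys)
```

```text
[ 0.4857 -0.1296  0.165 ] [ 0.7387 -0.241   0.165 ] 0.2764063425602301
yaw -1.9856211416828784 centre [ 0.5489 -0.329 ]
bar top front -0.19379797712156838 -0.0025393029176445647
bar bot -0.18388046859229337 -0.0004387365606142878
leg root -0.1358668249241043 -0.00012243451954969213
0.015 [array([327.4925, 143.1497]), array([328.6074, 197.5583])]
0.02 [array([327.7366, 139.8871]), array([328.9025, 194.5937])]
0.025 [array([327.9867, 136.5434]), array([329.2061, 191.5443])]
knob? -0.21791054912718535 0.044662992184828755
knob? -0.1671743803615303 0.07159741926048448
```

Run:
```python
from h import *
w=dict(np.load("w1.npz"));yaw=-1.98;P=np.array([.620,-.165,.088]);print(proj(w,P))
M=tool(yaw,.7);delta(P+.021*M[:,2]-.06*M[:,2],M);delta(P+.021*M[:,2],M)
```

```text
[326.715  175.1527]
d [0.0073 0.0093 0.1357] rv [ 0.0161 -0.0008  0.0193] rows 2.7242265395669762
d [0.0073 0.0083 0.1957] rv [ 0.0161 -0.0008  0.0193] rows 3.92002228098583
```

```bash
python3 -m jog '[{"x":0.004,"y":0.005,"z":0.04,"ax":0.016,"ay":0,"az":0.019},{"x":0.007,"y":0.009,"z":0.08,"ax":0.016,"ay":0,"az":0.019},{"x":0.007,"y":0.009,"z":0.11,"ax":0.016,"ay":0,"az":0.019},{"x":0.007,"y":0.009,"z":0.14,"ax":0.016,"ay":0,"az":0.019},{"x":0.007,"y":0.009,"z":0.16,"ax":0.016,"ay":0,"az":0.019},{"x":0.007,"y":0.009,"z":0.18,"ax":0.016,"ay":0,"az":0.019},{"x":0.007,"y":0.008,"z":0.195,"ax":0.016,"ay":0,"az":0.019},{"x":0.007,"y":0.008,"z":0.195,"ax":0.016,"ay":0,"az":0.019}]'
python3 - <<'E'
from h import *
cv2.imwrite("pics/w2.png",read_camera("wrist")[60:330,120:520,::-1])
w=camera_params("wrist");np.savez("w2.npz",**w)
E
```

```text
t: 3.05
eef_pos: [0.6132, -0.178, 0.073]
tool_rot: [0.188, 0.786, 0.515, -0.287]
contact_force: [-1.6, 0.1, -0.2]
gripper_width: 1.001
grasp_force: 0.0
```

View pics/w2.png

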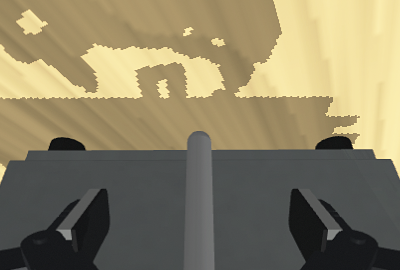

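The bar (column ~200 of the crop) is centred between the finger pads (~106 and ~290), so I close on it.

```bash
python3 -m jog '[{"x":0,"y":0,"z":0,"ax":0,"ay":0,"az":0},{"x":0,"y":0,"z":0,"ax":0,"ay":0,"az":0},{"x":0,"y":0,"z":0,"ax":0,"ay":0,"az":0},{"x":0,"y":0,"z":0,"ax":0,"ay":0,"az":0},{"x":0,"y":0,"z":0,"ax":0,"ay":0,"az":0},{"x":0,"y":0,"z":0,"ax":0,"ay":0,"az":0},{"x":0,"y":0,"z":0,"ax":0,"ay":0,"az":0},{"x":0,"y":0,"z":0,"ax":0,"ay":0,"az":0}]' 0 50
python3 - <<'E'
from h import *
A=rot(get_obs()["tool_rot"])
for yaw in(-1.97,-1.985):
  xs=np.array([np.cos(yaw),np.sin(yaw),0]);print(A.T@(-.1*xs))
E
```

```text
t: 3.9
eef_pos: [0.6136, -0.1773, 0.0728]
tool_rot: [0.188, 0.785, 0.515, -0.287]
contact_force: [-4.3, 4.3, 5.0]
gripper_width: 0.125
grasp_force: 48.7
[ 0.0764 -0.0011 -0.0645]
[ 0.0765  0.0004 -0.0645]
```

```bash
python3 -m jog '[{"x":0.004,"y":0,"z":-0.0035,"ax":0,"ay":0,"az":0},{"x":0.0115,"y":0,"z":-0.0095,"ax":0,"ay":0,"az":0},{"x":0.019,"y":0,"z":-0.016,"ax":0,"ay":0,"az":0},{"x":0.0265,"y":0,"z":-0.0225,"ax":0,"ay":0,"az":0},{"x":0.034,"y":0,"z":-0.029,"ax":0,"ay":0,"az":0},{"x":0.042,"y":0,"z":-0.0355,"ax":0,"ay":0,"az":0},{"x":0.0495,"y":0,"z":-0.042,"ax":0,"ay":0,"az":0},{"x":0.057,"y":0,"z":-0.048,"ax":0,"ay":0,"az":0},{"x":0.065,"y":0,"z":-0.0545,"ax":0,"ay":0,"az":0},{"x":0.0725,"y":0,"z":-0.061,"ax":0,"ay":0,"az":0},{"x":0.0765,"y":0,"z":-0.0645,"ax":0,"ay":0,"az":0}]'
```

```text
t: 5.0
eef_pos: [0.6528, -0.0853, 0.0728]
tool_rot: [0.187, 0.785, 0.515, -0.288]
contact_force: [-7.1, 0.8, 4.2]
gripper_width: 0.126
grasp_force: 49.3
```

```bash
python3 -m jog '[{"x":0.003,"y":0,"z":-0.0025,"ax":0,"ay":0,"az":0},{"x":0.006,"y":0,"z":-0.005,"ax":0,"ay":0,"az":0},{"x":0.009,"y":0,"z":-0.0075,"ax":0,"ay":0,"az":0},{"x":0.009,"y":0,"z":-0.0075,"ax":0,"ay":0,"az":0}]'; python3 -m jog '[{"x":0.002,"y":0,"z":-0.0015,"ax":0,"ay":0,"az":0},{"x":0.004,"y":0,"z":-0.0035,"ax":0,"ay":0,"az":0},{"x":0.004,"y":0,"z":-0.0035,"ax":0,"ay":0,"az":0}]'
```

```text
t: 5.4
eef_pos: [0.6574, -0.0745, 0.0728]
tool_rot: [0.187, 0.785, 0.515, -0.288]
contact_force: [-7.7, 3.0, 6.6]
gripper_width: 0.126
grasp_force: 49.6
t: 5.7
eef_pos: [0.6594, -0.0699, 0.0728]
tool_rot: [0.187, 0.785, 0.515, -0.288]
contact_force: [-8.0, 1.6, 5.6]
gripper_width: 0.125
grasp_force: 49.5
```

```bash
python3 -m jog '[{"x":0.002,"y":0,"z":-0.0015,"ax":0,"ay":0,"az":0},{"x":0.004,"y":0,"z":-0.0035,"ax":0,"ay":0,"az":0},{"x":0.004,"y":0,"z":-0.0035,"ax":0,"ay":0,"az":0}]'; python3 -m jog '[{"x":0.002,"y":0,"z":-0.0015,"ax":0,"ay":0,"az":0},{"x":0.004,"y":0,"z":-0.0035,"ax":0,"ay":0,"az":0},{"x":0.004,"y":0,"z":-0.0035,"ax":0,"ay":0,"az":0}]'
```

```text
t: 6.0
eef_pos: [0.6605, -0.067, 0.0729]
tool_rot: [0.188, 0.785, 0.514, -0.29]
contact_force: [-9.5, -2.6, 3.2]
gripper_width: 0.123
grasp_force: 50.5
t: 6.3
eef_pos: [0.6604, -0.067, 0.073]
tool_rot: [0.188, 0.785, 0.512, -0.293]
contact_force: [-10.4, -14.6, -2.6]
gripper_width: 0.127
grasp_force: 49.7
```

```bash
python3 -m jog '[{"x":0,"y":0,"z":0,"ax":0,"ay":0,"az":0},{"x":0,"y":0,"z":0,"ax":0,"ay":0,"az":0},{"x":0,"y":0,"z":0,"ax":0,"ay":0,"az":0},{"x":0,"y":0,"z":0,"ax":0,"ay":0,"az":0},{"x":0,"y":0,"z":-0.01,"ax":0,"ay":0,"az":0},{"x":0,"y":0,"z":-0.03,"ax":0,"ay":0,"az":0},{"x":0,"y":0,"z":-0.06,"ax":0,"ay":0,"az":0},{"x":0,"y":0,"z":-0.1,"ax":0,"ay":0,"az":0},{"x":0,"y":0,"z":-0.14,"ax":0,"ay":0,"az":0},{"x":0,"y":0,"z":-0.18,"ax":0,"ay":0,"az":0},{"x":0,"y":0,"z":-0.22,"ax":0,"ay":0,"az":0},{"x":0,"y":0,"z":-0.22,"ax":0,"ay":0,"az":0}]' 1
python3 - <<'E'
from h import *
p=camera_params("top");q=camera_params("side");w=dict(np.load("w1.npz"))
yaw=-1.98;xs=np.array([np.cos(yaw),np.sin(yaw),0]);ys=np.array([-xs[1],xs[0],0]);c=np.array([.549,-.329,0])
X,e=tri([ray(p,(409.5,158.9)),ray(q,(402.5,225)),ray(w,(412,311))]);print(X,e,(X-c)@xs,(X-c)@ys)
X[2]=.23
M=tool(yaw,.61);P=X-.15*M[:,2];print(P);delta(P,M)
E
```

```text
t: 7.5
eef_pos: [0.7249, 0.0749, 0.2462]
tool_rot: [0.19, 0.785, 0.518, -0.281]
contact_force: [1.2, -0.2, 0.3]
gripper_width: 0.999
grasp_force: 0.0
[ 0.6735 -0.2242  0.2179] [np.float64(0.0022981503108663428), np.float64(0.003114744455673324), np.float64(0.0051507649327194194)] -0.14567668250063018 0.07250872153929822
[ 0.7077 -0.1454  0.3529]
d [-0.229   0.0711  0.052 ] rv [0.0095 0.0828 0.0014] rows 4.908049218755687
```

```bash
python3 -m jog '[{"x":-0.03,"y":0.01,"z":0.0,"ax":0,"ay":0.02,"az":0},{"x":-0.07,"y":0.022,"z":0.01,"ax":0.002,"ay":0.03,"az":0},{"x":-0.11,"y":0.035,"z":0.02,"ax":0.004,"ay":0.05,"az":0},{"x":-0.15,"y":0.047,"z":0.03,"ax":0.006,"ay":0.06,"az":0},{"x":-0.19,"y":0.06,"z":0.04,"ax":0.008,"ay":0.07,"az":0},{"x":-0.215,"y":0.067,"z":0.05,"ax":0.01,"ay":0.083,"az":0},{"x":-0.229,"y":0.071,"z":0.052,"ax":0.01,"ay":0.083,"az":0},{"x":-0.229,"y":0.071,"z":0.052,"ax":0.01,"ay":0.083,"az":0},{"x":-0.229,"y":0.071,"z":0.052,"ax":0.01,"ay":0.083,"az":0}]'
python3 - <<'E'
from h import *
im=read_camera("wrist")[...,::-1];cv2.imwrite("pics/w3full.png",im);cv2.imwrite("pics/w3.png",cv2.resize(im[80:380,160:560],None,fx=2,fy=2,interpolation=cv2.INTER_CUBIC))
np.savez("w3.npz",**camera_params("wrist"));print(get_obs()["q"])
E
```

```text
t: 8.4
eef_pos: [0.7043, -0.1477, 0.3479]
tool_rot: [0.162, 0.797, 0.523, -0.256]
contact_force: [0.9, 0.2, -0.9]
gripper_width: 0.999
grasp_force: 0.0
[-0.4722  0.7119  0.6823  1.206   0.1599  1.5458 -0.3058]
```

View pics/w3.png

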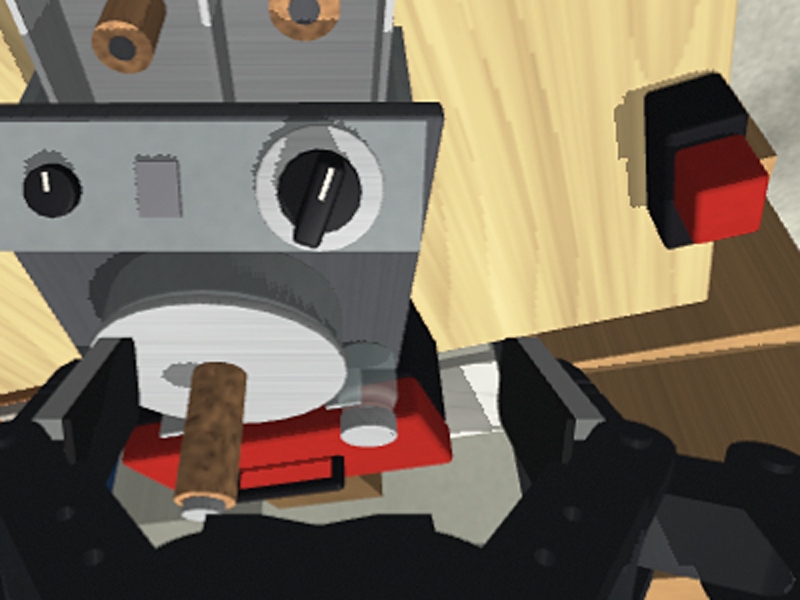

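Run:
```python
from h import *
im=cv2.imread("pics/w3full.png")[138:210,282:358]
im=np.clip(255*(im/255.)**.5,0,255).astype(np.uint8)
cv2.imwrite("pics/w3z.png",cv2.resize(im,None,fx=8,fy=8,interpolation=cv2.INTER_CUBIC))
```

```text
(no output)
```

View pics/w3z.png

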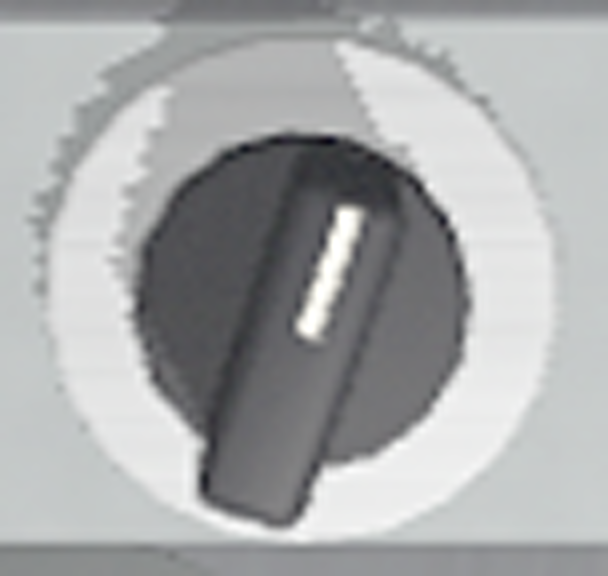

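```bash
cat > k.py <<'E'
from h import *
def onplane(p,uv,X0,n):
    o,d=ray(p,uv);return o+d*((X0-o)@n)/(d@n)
E
python3 - <<'E'
from k import *
w=dict(np.load("w3.npz"))
yaw=-1.98;xs=np.array([np.cos(yaw),np.sin(yaw),0]);ys=np.array([-xs[1],xs[0],0])
n=np.cos(.61)*np.array([0,0,1])-np.sin(.61)*xs
T=onz(w,(319.5,182),.2357);G=T-.007*n
a=onplane(w,(325.5,162.4),T,n);b=onplane(w,(313.25,201.5),T,n)
print("grip",G,"len",np.linalg.norm(a-b),"mid",(a+b)/2-.007*n)
D=onplane(w,(320,175.5),G-.023*n,n);print("disc centre off axis",D-(G-.023*n),"diam",np.linalg.norm(onplane(w,(299.5,175.5),G-.023*n,n)-onplane(w,(340.7,175.5),G-.023*n,n)))
M=tool(yaw,.61);v=M.T@(a-b);phi=np.arctan2(v[1],v[0]);print("bar in tool frame",v,"angle",phi)
# panel edge yaw check: front edge
e=onz(w,(160+5/2,80+105/2),.165)-onz(w,(160+440/2,80+105/2),.165);print("yaw chk",np.arctan2(-e[1],-e[0])-np.pi/2)
for turn in(phi,):
  Mt=tool(yaw,.61,turn=turn)
  for d in(-.06,0):delta(G+(.019+d)*Mt[:,2],Mt)
E
```

```text
grip [ 0.6757 -0.2125  0.23  ] len 0.03838821470178016 mid [ 0.6754 -0.2126  0.2301]
disc centre off axis [ 0.0003 -0.     -0.0001] diam 0.04171397094191811
bar in tool frame [0.0368 0.0111 0.    ] angle 0.2927444625360224
yaw chk -1.9750399936162424
d [0.0092 0.0006 0.0961] rv [-0.0085  0.0075  0.2963] rows 1.931574324646104
d [0.0095 0.0012 0.1561] rv [-0.0085  0.0075  0.2963] rows 3.128635363351263
```

```bash
python3 -m jog '[{"x":0.003,"y":0,"z":0.03,"ax":-0.003,"ay":0.003,"az":0.1},{"x":0.006,"y":0.001,"z":0.06,"ax":-0.006,"ay":0.006,"az":0.2},{"x":0.0095,"y":0.001,"z":0.09,"ax":-0.0085,"ay":0.0075,"az":0.296},{"x":0.0095,"y":0.001,"z":0.1,"ax":-0.0085,"ay":0.0075,"az":0.296},{"x":0.0095,"y":0.001,"z":0.11,"ax":-0.0085,"ay":0.0075,"az":0.296},{"x":0.0095,"y":0.001,"z":0.11,"ax":-0.0085,"ay":0.0075,"az":0.296}]' 0.6
python3 - <<'E'
from k import *
im=read_camera("wrist")[...,::-1];cv2.imwrite("pics/w4full.png",im)
w=camera_params("wrist");np.savez("w4.npz",**w);G=np.array([.6757,-.2125,.23]);print(proj(w,G))
c=im[130:370,180:460];c=np.clip(255*(c/255.)**.6,0,255).astype(np.uint8)
cv2.imwrite("pics/w4.png",cv2.resize(c,None,fx=2.5,fy=2.5))
Mt=tool(-1.98,.61,turn=.293);delta(G+.013*Mt[:,2],Mt)
E
```

```text
t: 9.05
eef_pos: [0.6815, -0.2007, 0.2531]
tool_rot: [0.2, 0.865, 0.401, -0.225]
contact_force: [-0.3, 0.4, 0.5]
gripper_width: 0.598
grasp_force: 0.0
[314.8024 230.0344]
d [ 0.0023 -0.0019  0.0404] rv [ 0.0007  0.0005 -0.0014] rows 0.8107845710468367
```

View pics/w4.png

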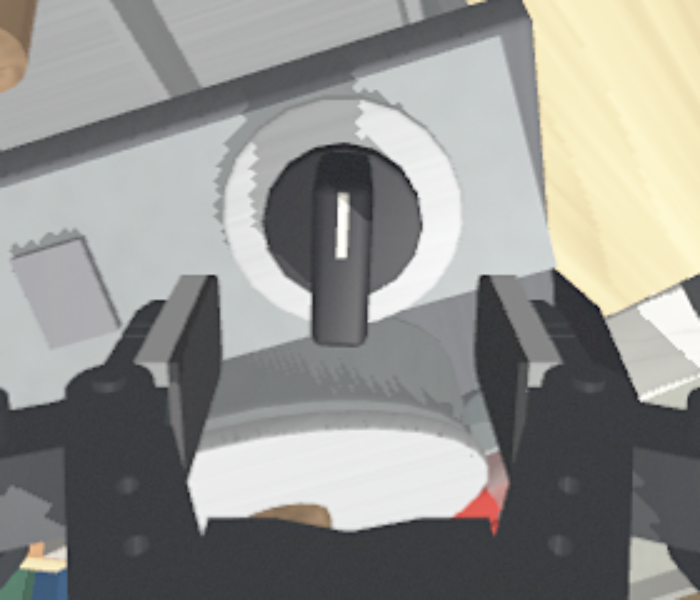

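Run:
```python
from k import *
a=dict(np.load("w3.npz"));b=dict(np.load("w4.npz"))
X,e=tri([ray(a,(319.5,182)),ray(b,(316.8,232))]);print(X,e)
M=tool(-1.98,.61,turn=.293);n=-M[:,2];G=X-.007*n;print(G)
G2=(G+np.array([.6757,-.2125,.23]))/2
for g in(G,G2):delta(g+.013*M[:,2],M)
```

```text
[ 0.6746 -0.2156  0.2293] [np.float64(0.00034969202357437186), np.float64(0.0003496920235743238)]
[ 0.673  -0.2192  0.2235]
d [ 0.0002 -0.001   0.0499] rv [ 0.0007  0.0005 -0.0014] rows 0.9979635814552079
d [ 0.0012 -0.0014  0.0452] rv [ 0.0007  0.0005 -0.0014] rows 0.9039936897990882
```

```bash
python3 -m jog '[{"x":0.001,"y":-0.0012,"z":0.012,"ax":0,"ay":0,"az":0},{"x":0.001,"y":-0.0012,"z":0.024,"ax":0,"ay":0,"az":0},{"x":0.001,"y":-0.0012,"z":0.034,"ax":0,"ay":0,"az":0},{"x":0.001,"y":-0.0012,"z":0.042,"ax":0,"ay":0,"az":0},{"x":0.001,"y":-0.0012,"z":0.047,"ax":0,"ay":0,"az":0},{"x":0.001,"y":-0.0012,"z":0.047,"ax":0,"ay":0,"az":0}]' && python3 -m jog '[{"x":0,"y":0,"z":0,"ax":0,"ay":0,"az":0},{"x":0,"y":0,"z":0,"ax":0,"ay":0,"az":0},{"x":0,"y":0,"z":0,"ax":0,"ay":0,"az":0},{"x":0,"y":0,"z":0,"ax":0,"ay":0,"az":0},{"x":0,"y":0,"z":0,"ax":0,"ay":0,"az":0},{"x":0,"y":0,"z":0,"ax":0,"ay":0,"az":0}]' 0 40
```

```text
t: 9.7
eef_pos: [0.6697, -0.2253, 0.2138]
tool_rot: [0.2, 0.866, 0.399, -0.225]
contact_force: [-0.4, 0.5, 0.3]
gripper_width: 0.603
grasp_force: 0.0
t: 10.3
eef_pos: [0.6701, -0.2239, 0.2149]
tool_rot: [0.2, 0.866, 0.4, -0.224]
contact_force: [-4.2, 3.9, 2.6]
gripper_width: 0.155
grasp_force: 40.1
```

```bash
python3 -m jog '[{"x":0,"y":0,"z":0,"ax":0,"ay":0,"az":0.08},{"x":0,"y":0,"z":0,"ax":0,"ay":0,"az":0.16},{"x":0,"y":0,"z":0,"ax":0,"ay":0,"az":0.24},{"x":0,"y":0,"z":0,"ax":0,"ay":0,"az":0.32},{"x":0,"y":0,"z":0,"ax":0,"ay":0,"az":0.4},{"x":0,"y":0,"z":0,"ax":0,"ay":0,"az":0.48},{"x":0,"y":0,"z":0,"ax":0,"ay":0,"az":0.56},{"x":0,"y":0,"z":0,"ax":0,"ay":0,"az":0.64},{"x":0,"y":0,"z":0,"ax":0,"ay":0,"az":0.72},{"x":0,"y":0,"z":0,"ax":0,"ay":0,"az":0.8},{"x":0,"y":0,"z":0,"ax":0,"ay":0,"az":0.8}]'
python3 - <<'E'
from k import *
o=get_obs();A=rot(o["tool_rot"]);print(o["q"],"torque tool",A.T@o["torque"],"F",A.T@o["contact_force"])
print(R.from_matrix(tool(-1.98,.61).T@A).as_rotvec())
E
```

```text
t: 11.4
eef_pos: [0.6701, -0.2239, 0.2149]
tool_rot: [0.272, 0.953, 0.03, -0.129]
contact_force: [-4.2, 4.5, 4.2]
gripper_width: 0.16
grasp_force: 40.2
[-0.5426  0.8595  0.9416  1.4669 -0.0635  1.2036 -1.2495] torque tool [ 0.896  -0.6075  0.1011] F [-5.2014 -2.2566 -4.8454]
[ 0.0005 -0.0017  1.0983]
```

Turning well; continue to the stop, in steps.

```bash
python3 -m jog '[{"x":0,"y":0,"z":0,"ax":0,"ay":0,"az":0.06},{"x":0,"y":0,"z":0,"ax":0,"ay":0,"az":0.12},{"x":0,"y":0,"z":0,"ax":0,"ay":0,"az":0.18},{"x":0,"y":0,"z":0,"ax":0,"ay":0,"az":0.22},{"x":0,"y":0,"z":0,"ax":0,"ay":0,"az":0.22}]'
cat > tq.py <<'E'
from k import *
o=get_obs();A=rot(o["tool_rot"]);print("torque tool",A.T@o["torque"],"F",A.T@o["contact_force"],R.from_matrix(tool(-1.98,.61).T@A).as_rotvec())
E
python3 tq.py; python3 -m jog '[{"x":0,"y":0,"z":0,"ax":0,"ay":0,"az":0.04},{"x":0,"y":0,"z":0,"ax":0,"ay":0,"az":0.08},{"x":0,"y":0,"z":0,"ax":0,"ay":0,"az":0.08}]'; python3 tq.py
```

```text
t: 11.9
eef_pos: [0.67, -0.2239, 0.2149]
tool_rot: [0.284, 0.951, -0.074, -0.098]
contact_force: [-3.8, 3.6, 4.3]
gripper_width: 0.151
grasp_force: 40.2
torque tool [ 0.699  -0.8832  0.0115] F [-4.9937 -0.237  -4.5742] [ 0.0005 -0.0017  1.3172]
t: 12.2
eef_pos: [0.6701, -0.2239, 0.2149]
tool_rot: [0.288, 0.947, -0.112, -0.087]
contact_force: [-3.7, 4.4, 3.6]
gripper_width: 0.159
grasp_force: 40.2
torque tool [ 0.661  -0.9501 -0.1443] F [-5.0747 -0.9169 -4.383 ] [ 0.0003 -0.0017  1.3965]
```

```bash
python3 -m jog '[{"x":0,"y":0,"z":0,"ax":0,"ay":0,"az":0.04},{"x":0,"y":0,"z":0,"ax":0,"ay":0,"az":0.08},{"x":0,"y":0,"z":0,"ax":0,"ay":0,"az":0.08}]'; python3 tq.py
```

```text
t: 12.5
eef_pos: [0.6703, -0.2239, 0.215]
tool_rot: [0.292, 0.942, -0.148, -0.076]
contact_force: [-4.1, 3.1, 4.8]
gripper_width: 0.155
grasp_force: 71.8
torque tool [ 0.3267 -0.8603 -1.7177] F [-5.1128  1.2635 -4.6882] [-0.001  -0.0021  1.4728]
```

```bash
python3 -m jog '[{"x":0,"y":0,"z":0,"ax":0,"ay":0,"az":-0.05},{"x":0,"y":0,"z":0,"ax":0,"ay":0,"az":-0.05}]' && python3 -m jog '[{"x":0,"y":0,"z":0,"ax":0,"ay":0,"az":0},{"x":0,"y":0,"z":0,"ax":0,"ay":0,"az":0},{"x":0,"y":0,"z":0,"ax":0,"ay":0,"az":0},{"x":0,"y":0,"z":0,"ax":0,"ay":0,"az":0},{"x":0,"y":0,"z":-0.015,"ax":0,"ay":0,"az":0},{"x":0,"y":0,"z":-0.04,"ax":0,"ay":0,"az":0},{"x":0,"y":0,"z":-0.07,"ax":0,"ay":0,"az":0},{"x":0,"y":0,"z":-0.1,"ax":0,"ay":0,"az":0},{"x":0,"y":0,"z":-0.13,"ax":0,"ay":0,"az":0},{"x":0,"y":0,"z":-0.16,"ax":0,"ay":0,"az":0},{"x":0,"y":0,"z":-0.16,"ax":0,"ay":0,"az":0},{"x":0,"y":0,"z":-0.16,"ax":0,"ay":0,"az":0}]' 0.6
python3 - <<'E'
from k import *
cv2.imwrite("pics/w5.png",read_camera("wrist")[...,::-1])
E
```

```text
t: 12.7
eef_pos: [0.6703, -0.224, 0.2149]
tool_rot: [0.289, 0.946, -0.125, -0.083]
contact_force: [-4.7, 3.8, 4.4]
gripper_width: 0.156
grasp_force: 46.5
t: 13.9
eef_pos: [0.7074, -0.14, 0.3463]
tool_rot: [0.289, 0.945, -0.126, -0.081]
contact_force: [0.2, -0.4, 0.1]
gripper_width: 0.599
grasp_force: 0.0
```

View pics/w5.png

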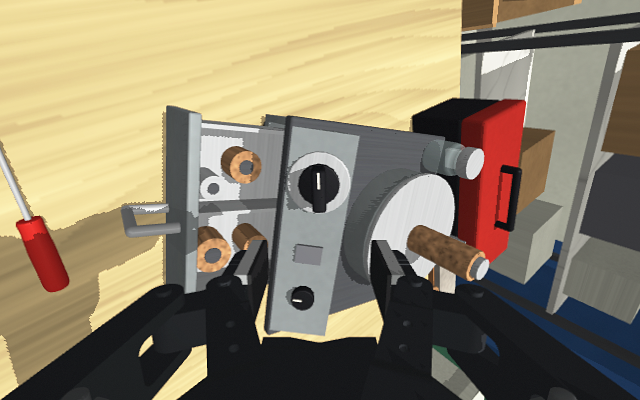

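The view shows the tray fully out (pull at about (150,220)). The knob at (318,183) is turned, its bar is aligned with the tool, and the gripper is clear.

```bash
python3 -c "
from station import *
print(hand_in())"
```

```text
the job is handed in; nothing more can be done
None
```

I pulled the tray out to its stop, turned the clamp knob clockwise to its hard stop, let go with the gripper clear, and handed the job in at about 14 s; the hand-in returned no verdict.

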